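# Shut the lid on the coil spring

### The job

Two open steel parts boxes stand on the bench; one holds a coil spring, the other a chrome lamp ring. Lower the lid of the box with the coil spring gently until it is fully shut, without letting it drop or slam, and then let go. Leave the lid of the other box standing open just as it is.

Things in the scene. Friction and masses are not known exactly. Their poses are not given: they have to be found in the camera images.
- spring_box: Open grey steel box fixed to the bench, 160 x 160 x 75 mm high, walls 4 mm; in it a rusty coil spring lying flat (100 mm long, 46 mm square end plates). Origin: centre of the underside; z up. Its lid is hinged on the rim at the box's -x side (nearest the robot): hinge line along the box's y, 80 mm from the centre, 78 mm above the bench.
- spring_lid (a joint): Hinge of the lid over the coil spring, rad: 0 fully shut on a firm stop, larger is more open, 1.7 the far stop; starts at 1.15 to 1.4 (standing, leaning a little over the box). Lid: plate 160 x 160 x 4 mm, 0.3 to 0.42 kg. Hinge friction, 0.2 N m, holds it above about 1.05 rad; well below that it falls shut by its weight unless held.
- spring_grip (a point): Centre of that lid's grip: a dark steel cylinder, 24 mm diameter, 20 mm wide, axis along the hinge line (flat ends face the box's +y and -y), on a 12 mm wide tongue in the middle of the lid's free edge: 200 mm from the hinge line, 40 mm beyond the edge. Moves with the lid; x axis points from hinge to grip. Lid shut: 120 mm from the box's centre to its +x, 78 mm up.
- ring_grip (a point): The same point on the same kind of lid of the other box, the one with the chrome lamp ring (a flat ring 104 mm across, 18 mm high) inside; that lid stays open, untouched.

How it is judged:
At the end, for the whole second after the job is handed in: The lid of the box with the coil spring is shut to within 0.06 rad (12 mm at its grip), at rest and let go; the grip of the other box's lid is within 30 mm of where it started (value of joint spring_lid below 0.06 rad and velocity of joint spring_lid between -0.05 and 0.05 rad/s and not (distance of ring_grip from where it was at the start of the episode above 0.03 m)); the robot touches nothing.
It fails at once if the lid slams: it closes faster than 1.5 rad/s (0.3 m/s at the grip) within the last 0.3 rad before shut (value of joint spring_lid below 0.3 rad and velocity of joint spring_lid below -1.5 rad/s).
It fails at once if the grip of the other box's lid is moved by more than 30 mm (distance of ring_grip from where it was at the start of the episode above 0.03 m).
It also fails if it takes over 38 s, if anything falls off the work surface, if the arm or the gripper's body presses on something with over 40 N, if the wrist force passes 120 N, or if a joint passes its speed limit or range.

### The arm

A 7-joint arm with a two-finger parallel gripper is mounted at the origin on the work surface. World frame = base frame: x ahead of the robot, y to its left, z up, the work surface at z = 0. Lengths are in m, angles in rad, forces in N, time in s.
With the tool pointing down it reaches from about 0.425 to 0.925 m from the base axis. Payload 6.8 kg.
Tool frame: the origin (TCP) lies at the very end of the fingers, on their centre line; the grasp point (between the pads) lies bot.hold_point_z behind it (bot.hold_point_z is the distance from the TCP to the grasp point, in m); x points along the fingers, z is the direction in which the jaws open and shut, and the axes are right-handed (so a half turn about x gives the same grasp; the last joint's range is limited). The gripper opens to 85 mm and grips with 20 to 120 N. Pads are 22 mm wide; open, the fingers measure 114 mm over their backs; the gripper's body (76 mm by 85 mm) begins 54 mm behind the grasp point. The pads swing forward as they close: fully open they stand 13 mm farther back than shut.
Start: joints at [1.117, 0.477, 0.022, 1.555, -0.011, 1.109, -0.083], TCP at [0.229, -0.635, 0.231] pointing down, gripper open.
Joint ranges: [-2.96, 2.96], [-0.34, 2.1], [-1.41, 1.46], [0.24, 2.44], [-1.37, 4.51], [0.17, 1.92], [-2.96, 2.96]. Speed limits (rad/s): [2.39, 2.39, 3.14, 3.14, 3.14, 3.14, 3.14].

### API

Orientations are given as a unit quaternion [w, x, y, z].
In Python, from station import bot gives the robot as it stands.
- The arm moves only by the tool drive_tool, never from a script. Its arguments are lists of equal length, an entry for each row: "slide": the shift along the world's x, y, z in mm, a list of three; "turn": the turn, a rotation vector about the world's x, y, z in rad, a list of three; "gripper": the opening, from 0 (shut) to 1 (fully open). A call has 1 to 10 rows; each row is the pose to reach, as a shift and turn from the pose measured when the call began; what a row does not reach only later rows make up. A row lasts 1/10 s, in which the tool goes at most 50 mm and 8.59 degrees, less where a joint would pass 70% of its speed; a pose out of reach is approached as far as the arm can. A call with a gripper value outside its range is refused whole. The fingers move at their own pace and stop on an object; "squeeze" is the grip in N (left out, the last holds). Time passes only in rows, so rows that repeat a pose let the fingers close. It gives the time, the measured TCP pose, the force and the opening at its end, in the units of the state.
- bot.get_obs(): the state, without advancing time (a new reading comes with each control period).
- bot.read_camera(name): name is "side" or "top"; returns a dict with "color" (384x512x3 uint8, red, green, blue), "fovy" (degrees; the focal length in pixels is half the picture's height over the tangent of half this angle, whatever the lens; pixels are square), "cx", "cy" (the principal point, pixels), "R" (3x3) and "t" (3): a world point X has camera coordinates R X + t. Camera axes: x right, y down, z forward; pixel columns grow to the right and rows downward; lengths in m; the calibration is good to about 2 mm. A picture is of the moment at which its call begins. There is no depth.
- bot.hand_in(): hands the job in, once; it reports no verdict.
The state is a dict: "t": time; "q": joint angles; "joint_vel": joint speeds; "joint_torque": joint torques, N m; "eef_pos": TCP position; "tool_rot": TCP orientation; "contact_force": force on the tool from outside, world axes, zero at the start; "torque": the same for the moment, N m; "gripper_width": opening from 0.0 (shut) to 1.0 (fully open).
Only numpy, scipy, OpenCV 4.12 (cv2) and the standard library are available. Lean on these libraries where they do the work, as an engineer would, in place of code of your own. Each camera call takes 0.05 s, during which the arm holds its last target.

## Working session

There is one attempt and no reset: what is moved stays moved. The work goes in short steps, Python scripts to look and compute and a tool call to move; the robot and the scene stay as the last step left them, time stands still between calls to the robot, and variables do not carry over. Pictures are saved under pics/ and viewed, and the job is handed in when it is done.

Besides the shell and the picture viewer there is one more tool, called after "Emit:" as name(argument=value, ...) on one line, values as JSON. drive_tool: Moves the arm, as the interface text tells. Its arguments: {"type":"object","properties":{"slide":{"type":"array"},"turn":{"type":"array"},"gripper":{"type":"array"},"squeeze":{"type":"number"}},"required":["slide","turn","gripper"]}

```bash
mkdir -p pics; ls; python3 - <<'E'
from station import bot
import cv2
o=bot.get_obs()
for k,v in o.items(): print(k,v)
print(bot.hold_point_z)
for n in("side","top"):
    c=bot.read_camera(n); cv2.imwrite(f"pics/{n}0.png",c["color"][:,:,::-1]); print(n,c["fovy"],c["cx"],c["cy"],c["R"],c["t"])
E
```

```text
pics
t 0.0
q [ 1.11690519  0.47777713  0.02233652  1.55645128 -0.01150474  1.1092761
 -0.08309458]
joint_vel [ 0.00091702  0.00065568 -0.00070965  0.00096629  0.00089471  0.00117545
 -0.00094516]
joint_torque [-4.41668290e-04 -5.96456659e+01  1.60784461e+00 -2.81203544e+01
  1.24589272e-02  9.37049626e-03  2.38308394e-05]
eef_pos [ 0.22857711 -0.63449939  0.23034112]
tool_rot [ 0.57802818  0.40684465  0.57910887 -0.40619425]
contact_force [-0.20570739  0.0830955   0.26907356]
torque [-0.02210985 -0.05640454 -0.04334369]
gripper_width 0.9969836384316737
0.0187
side 47.56914383747251 253.93900159108517 197.7266527194402 [[-0.9788181  -0.20451598 -0.00939887]
 [-0.12929485  0.65309879 -0.74615334]
 [ 0.15873868 -0.72913317 -0.66570779]] [0.5207246  0.13831944 0.83827135]
top 52.30293614726442 250.8120139410721 191.216370181806 [[ 0.01866448 -0.99932142  0.03175445]
 [-0.98198845 -0.0242947  -0.18737252]
 [ 0.18801683 -0.02768529 -0.98177553]] [-0.03369391  0.52922639  0.7457875 ]
```

View pics/side0.png

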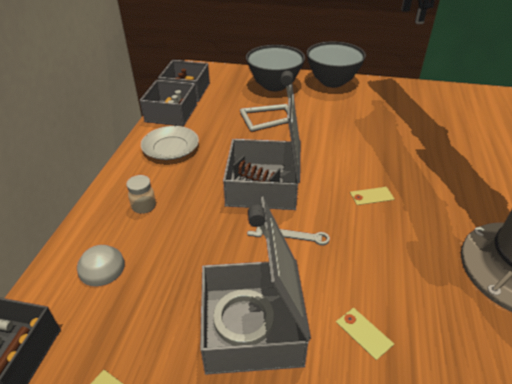

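View pics/top0.png

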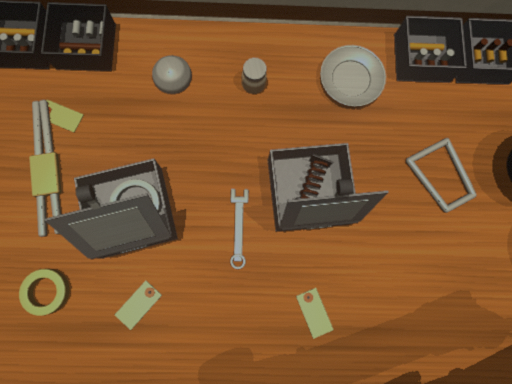

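```bash
python3 - <<'E'
import cv2
a=cv2.imread("pics/top0.png")[130:245,255:400]; b=cv2.imread("pics/side0.png")[60:220,210:320]
cv2.imwrite("pics/topz.png",cv2.resize(a,None,fx=5,fy=5,interpolation=cv2.INTER_CUBIC))
cv2.imwrite("pics/sidez.png",cv2.resize(b,None,fx=3.7,fy=3.7,interpolation=cv2.INTER_CUBIC))
E
```

```text
(no output)
```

View pics/topz.png

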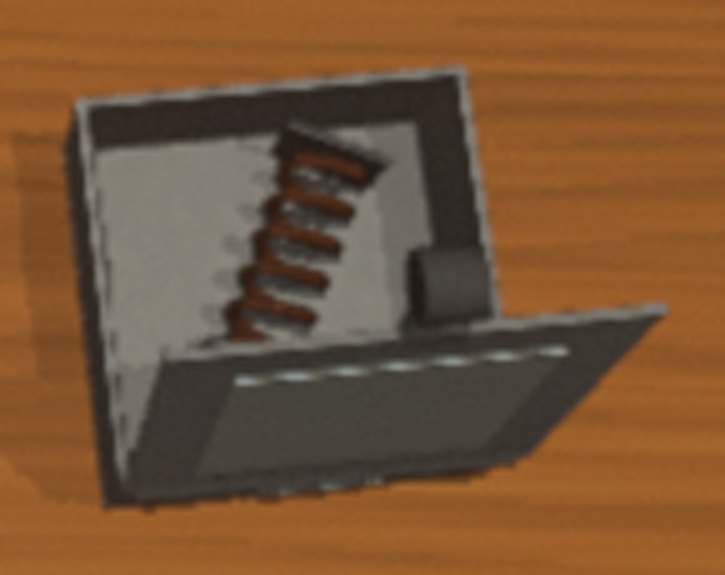

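View pics/sidez.png

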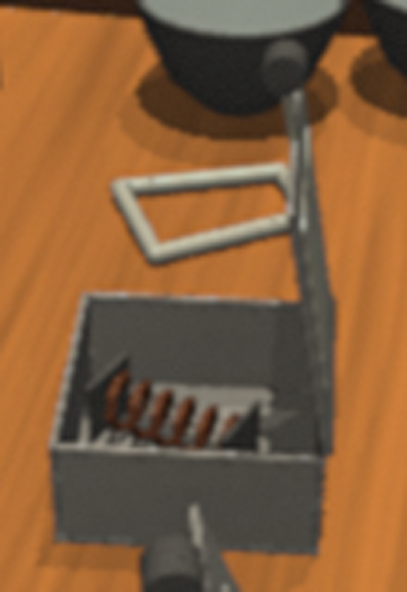

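```bash
cat > h.py <<'E'
import numpy as np
from station import bot
def cam(n):
    c=bot.read_camera(n); c["f"]=192/np.tan(np.radians(c["fovy"]/2)); return c
def ray(c,u,v):
    R=np.array(c["R"]);d=R.T@np.array([(u-c["cx"])/c["f"],(v-c["cy"])/c["f"],1]);return -R.T@np.array(c["t"]),d/np.linalg.norm(d)
def plane(c,u,v,z):
    o,d=ray(c,u,v);return o+d*(z-o[2])/d[2]
def tri(a,b):
    (o,d),(p,e)=a,b
    s=np.linalg.lstsq(np.c_[d,-e],p-o,rcond=None)[0]
    x,y=o+d*s[0],p+e*s[1];return (x+y)/2,np.linalg.norm(x-y)
E
python3 - <<'E'
from h import *
np.set_printoptions(precision=4,suppress=True)
T=cam("top");S=cam("side")
for c,u,v in [(T,271.4,150.4),(T,347.8,144.2),(T,279.4,227.6),(S,233.5,140),(S,224.9,180.8)]: print(plane(c,u,v,.075))
print("grip",tri(ray(T,345,187.4),ray(S,287,77.3)))
print("ring grip",tri(ray(T,84,193),ray(S,257,215)))
A=plane(T,271.4,150.4,.075);B=plane(T,347.8,144.2,.075);y=(A-B);print(np.linalg.norm(y));y/=np.linalg.norm(y);x=np.array([y[1],-y[0],0])
print("yaw",np.arctan2(x[1],x[0]),"centre",(A+B)/2-.08*x)
E
```

```text
[ 0.61   -0.0615  0.075 ]
[ 0.6275 -0.2172  0.075 ]
[ 0.4546 -0.0784  0.075 ]
[ 0.626  -0.2139  0.075 ]
[ 0.6073 -0.0612  0.075 ]
grip (array([ 0.4956, -0.1531,  0.2779]), np.float64(0.0005470558192039751))
ring grip (array([0.4788, 0.2251, 0.2693]), np.float64(0.0010773631008093865))
0.1567124647174862
yaw 0.11200553468082508 centre [ 0.5392 -0.1483  0.075 ]
```

```bash
python3 - <<'E'
from h import *
from scipy.spatial.transform import Rotation as Ro
np.set_printoptions(precision=4,suppress=True)
o=bot.get_obs();w,x,y,z=o["tool_rot"];R=Ro.from_quat([x,y,z,w]);print(R.as_matrix(),o["t"])
a=.112
for s in(1,-1):
    zt=s*np.array([-np.sin(a),np.cos(a),0]);xt=np.array([0,0,-1.]);M=np.c_[xt,np.cross(zt,xt),zt]
    print(s,(Ro.from_matrix(M)*R.inv()).as_rotvec())
g=np.array([.4956,-.153,.278]);print((g-[0,0,.0187]-o["eef_pos"])*1000)
E
```

```text
[[-0.0005  0.9408  0.3389]
 [ 0.0011  0.3389 -0.9408]
 [-1.     -0.0001 -0.0012]] 0.2
1 [ 0.0005 -0.0017  2.9078]
-1 [-0.0011 -0.0003 -0.2338]
[266.9605 481.7041  28.6353]
```

Emit:
drive_tool(slide=[[10,20,35],[25,50,70],[45,90,100],[70,130,115],[95,175,115],[120,220,115],[145,265,115],[170,310,115],[190,350,115],[210,385,115]], turn=[[0,0,-0.02],[0,0,-0.05],[0,0,-0.08],[0,0,-0.11],[0,0,-0.14],[0,0,-0.17],[0,0,-0.2],[0,0,-0.22],[0,0,-0.234],[0,0,-0.234]], gripper=[1,1,1,1,1,1,1,1,1,1], squeeze=30)

```text
t: 1.2
eef_pos: [0.4394, -0.247, 0.3459]
tool_rot: [0.527, 0.471, 0.528, -0.471]
contact_force: [1.2, -1.3, 0.4]
gripper_width: 1.001
```

Emit:
drive_tool(slide=[[20,33,0],[40,66,0],[52,86,0],[56,94,0],[56,94,0],[56,94,0]], turn=[[0,0,0],[0,0,0],[0,0,0],[0,0,0],[0,0,0],[0,0,0]], gripper=[1,1,1,1,1,1])

```text
t: 1.8
eef_pos: [0.4946, -0.1547, 0.3457]
tool_rot: [0.527, 0.472, 0.527, -0.472]
contact_force: [-0.8, -0.8, -0.6]
gripper_width: 0.995
```

```bash
python3 - <<'E'
from h import *
import cv2
o=bot.get_obs();print(o["t"],o["eef_pos"],o["tool_rot"])
a=cam("top")["color"][100:250,240:420,::-1]; b=cam("side")["color"][20:220,190:360,::-1]
k=lambda i,f:cv2.resize(i,None,fx=f,fy=f,interpolation=cv2.INTER_CUBIC)
a=k(a,2.2);b=k(b,2.2);H=max(a.shape[0],b.shape[0])
p=lambda i:np.pad(i,((0,H-i.shape[0]),(0,0),(0,0)))
cv2.imwrite("pics/pre.png",np.hstack([p(a),p(b)]))
E
```

```text
1.8 [ 0.49458572 -0.15465995  0.34569673] [ 0.52665117  0.47153883  0.52714955 -0.47159627]
```

View pics/pre.png

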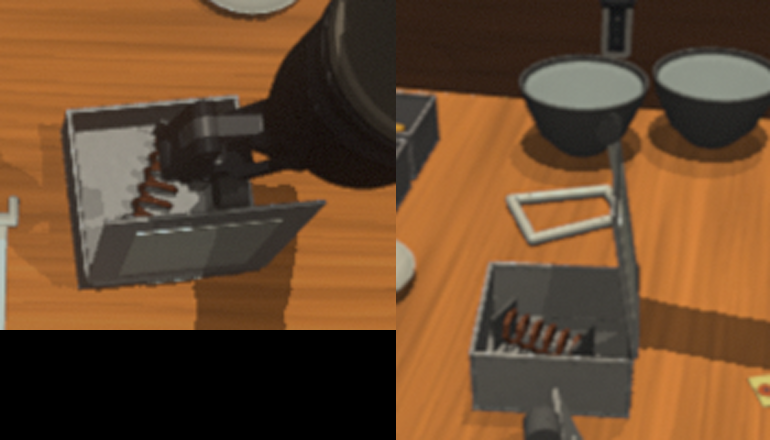

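The top view shows the open fingers above the grip. In the side view the finger, near pixel (289, 43), is in line with the grip at (287, 77). I'll descend and close on it.

Emit:
drive_tool(slide=[[1,1,-20],[1,2,-40],[1,2,-60],[1,2,-78],[1,2,-87],[1,2,-87],[1,2,-87]], turn=[[0,0,0],[0,0,0],[0,0,0],[0,0,0],[0,0,0],[0,0,0],[0,0,0]], gripper=[1,1,1,1,1,1,1])

```text
t: 2.6
eef_pos: [0.4957, -0.1535, 0.2594]
tool_rot: [0.526, 0.472, 0.526, -0.472]
contact_force: [-0.2, 0.3, -0.1]
gripper_width: 1.0
```

Emit:
drive_tool(slide=[[0,0,0],[0,0,0],[0,0,0],[0,0,0],[0,0,0],[0,0,0],[0,0,0],[0,0,0]], turn=[[0,0,0],[0,0,0],[0,0,0],[0,0,0],[0,0,0],[0,0,0],[0,0,0],[0,0,0]], gripper=[0.6,0.4,0.1,0.1,0.1,0.1,0.1,0.1], squeeze=30)

```text
t: 3.4
eef_pos: [0.496, -0.154, 0.2598]
tool_rot: [0.527, 0.472, 0.526, -0.472]
contact_force: [0.5, -3.2, 2.5]
gripper_width: 0.227
```

```bash
python3 - <<'E'
from h import *
import cv2
o=bot.get_obs();print(o["t"],o["eef_pos"],o["contact_force"],o["gripper_width"])
b=cam("side")["color"][20:220,190:360,::-1]
cv2.imwrite("pics/grip.png",cv2.resize(b,None,fx=3,fy=3,interpolation=cv2.INTER_CUBIC))
E
```

```text
3.4 [ 0.49599742 -0.15398072  0.25980654] [ 0.51089579 -3.20207134  2.4851174 ] 0.2266396524440896
```

View pics/grip.png

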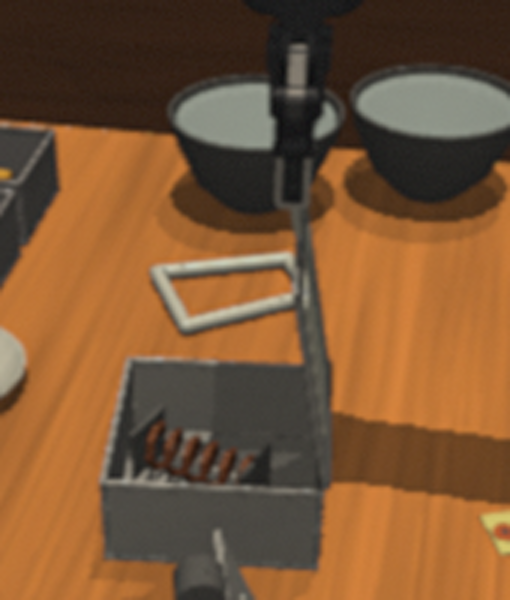

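The gripper opening is 0.227 × 85 ≈ 19 mm, which matches the 20 mm grip, so it is held. Next I'll work out the arc.

```bash
python3 - <<'E'
import numpy as np
p0=1.387;c,s=np.cos(.112),np.sin(.112)
f=lambda p:.2e3*np.array([(np.cos(p)-np.cos(p0))*c,(np.cos(p)-np.cos(p0))*s,np.sin(p)-np.sin(p0)])
for k in range(3):
    b=max(p0-.5*k,0)
    print(k,[list(map(float,np.round(f(max(b-.05*i,0))-f(b),0))) for i in range(1,11)])
E
```

```text
0 [[10.0, 1.0, -2.0], [19.0, 2.0, -5.0], [29.0, 3.0, -8.0], [38.0, 4.0, -11.0], [47.0, 5.0, -15.0], [56.0, 6.0, -20.0], [65.0, 7.0, -24.0], [73.0, 8.0, -30.0], [81.0, 9.0, -35.0], [89.0, 10.0, -42.0]]
1 [[8.0, 1.0, -7.0], [15.0, 2.0, -13.0], [22.0, 2.0, -21.0], [28.0, 3.0, -28.0], [34.0, 4.0, -36.0], [40.0, 4.0, -44.0], [45.0, 5.0, -53.0], [50.0, 6.0, -61.0], [55.0, 6.0, -70.0], [58.0, 7.0, -80.0]]
2 [[4.0, 0.0, -9.0], [7.0, 1.0, -19.0], [9.0, 1.0, -29.0], [11.0, 1.0, -38.0], [13.0, 1.0, -48.0], [14.0, 2.0, -58.0], [15.0, 2.0, -68.0], [15.0, 2.0, -75.0], [15.0, 2.0, -75.0], [15.0, 2.0, -75.0]]
```

Emit:
drive_tool(slide=[[10,1,-2],[19,2,-5],[29,3,-8],[38,4,-11],[47,5,-15],[56,6,-20],[65,7,-24],[73,8,-30],[81,9,-35],[89,10,-42]], turn=[[0,0,0],[0,0,0],[0,0,0],[0,0,0],[0,0,0],[0,0,0],[0,0,0],[0,0,0],[0,0,0],[0,0,0]], gripper=[0.1,0.1,0.1,0.1,0.1,0.1,0.1,0.1,0.1,0.1])

```text
t: 4.45
eef_pos: [0.5874, -0.143, 0.2183]
tool_rot: [0.528, 0.473, 0.525, -0.471]
contact_force: [3.5, -0.9, 6.4]
gripper_width: 0.228
```

```bash
python3 - <<'E'
from h import *
import cv2
b=cam("side")["color"][20:220,190:360,::-1];o=bot.get_obs();print(o["eef_pos"],o["contact_force"])
cv2.imwrite("pics/mid.png",cv2.resize(b,None,fx=3,fy=3,interpolation=cv2.INTER_CUBIC))
E
```

```text
[ 0.58857175 -0.14289147  0.21733105] [7.27124248 0.54610375 5.99712334]
```

View pics/mid.png

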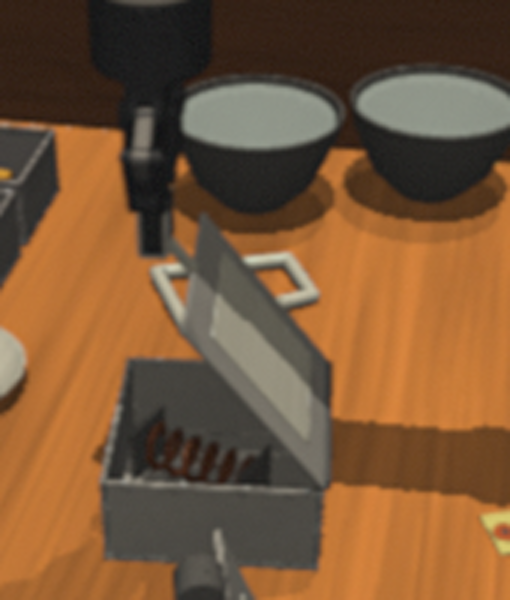

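Emit:
drive_tool(slide=[[8,1,-7],[15,2,-13],[22,2,-21],[28,3,-28],[34,4,-36],[40,4,-44],[45,5,-53],[50,6,-61],[55,6,-70],[58,7,-80]], turn=[[0,0,0],[0,0,0],[0,0,0],[0,0,0],[0,0,0],[0,0,0],[0,0,0],[0,0,0],[0,0,0],[0,0,0]], gripper=[0.1,0.1,0.1,0.1,0.1,0.1,0.1,0.1,0.1,0.1])

```text
t: 5.5
eef_pos: [0.6481, -0.1358, 0.1371]
tool_rot: [0.529, 0.474, 0.525, -0.47]
contact_force: [6.7, 0.3, 5.4]
gripper_width: 0.229
```

Emit:
drive_tool(slide=[[4,0,-10],[7,1,-19],[9,1,-28],[11,1,-37],[13,1,-45],[14,2,-52],[15,2,-58],[15,2,-63],[16,2,-67],[16,2,-71]], turn=[[0,0,0],[0,0,0],[0,0,0],[0,0,0],[0,0,0],[0,0,0],[0,0,0],[0,0,0],[0,0,0],[0,0,0]], gripper=[0.1,0.1,0.1,0.1,0.1,0.1,0.1,0.1,0.1,0.1])

```text
t: 6.5
eef_pos: [0.6632, -0.134, 0.0654]
tool_rot: [0.528, 0.473, 0.525, -0.47]
contact_force: [-0.1, 0.6, 0.2]
gripper_width: 0.228
```

```bash
python3 - <<'E'
from h import *
import cv2
b=cam("side")["color"][20:220,190:360,::-1];o=bot.get_obs();print(o["eef_pos"],o["contact_force"])
cv2.imwrite("pics/low.png",cv2.resize(b,None,fx=3,fy=3,interpolation=cv2.INTER_CUBIC))
E
```

```text
[ 0.66320747 -0.13394546  0.06480755] [ 1.32467807  0.74602528 -1.27804718]
```

View pics/low.png

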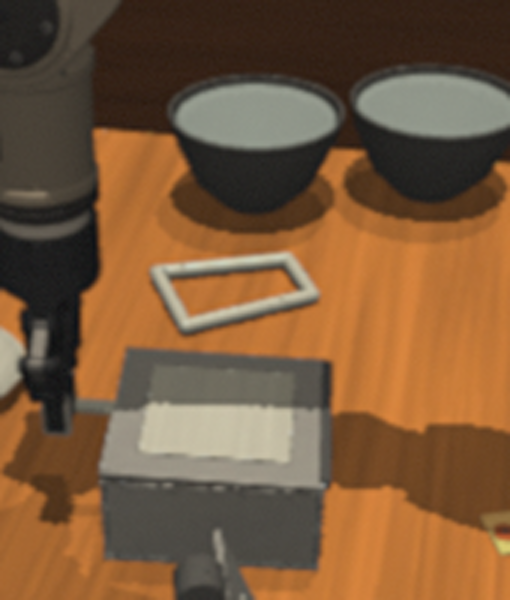

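The lid is nearly shut, with the grip about 5 mm above the stop. I'll go down slowly until I feel contact.

Emit:
drive_tool(slide=[[0,0,-1],[0,0,-2],[0,0,-3],[0,0,-4],[0,0,-5],[0,0,-6],[0,0,-6],[0,0,-6]], turn=[[0,0,0],[0,0,0],[0,0,0],[0,0,0],[0,0,0],[0,0,0],[0,0,0],[0,0,0]], gripper=[0.1,0.1,0.1,0.1,0.1,0.1,0.1,0.1])

```text
t: 7.35
eef_pos: [0.6633, -0.1339, 0.0604]
tool_rot: [0.529, 0.473, 0.525, -0.47]
contact_force: [-2.9, 1.6, 12.4]
gripper_width: 0.227
```

At z = 0.0604 the grip centre is about 0.079 m up, and 12 N pushes back: the lid is on its stop. Time to release.

Emit:
drive_tool(slide=[[0,0,0],[0,0,0],[0,0,0],[0,0,0],[0,0,0],[0,0,0],[0,0,0],[0,0,0]], turn=[[0,0,0],[0,0,0],[0,0,0],[0,0,0],[0,0,0],[0,0,0],[0,0,0],[0,0,0]], gripper=[0.4,0.6,0.8,0.8,0.8,0.8,0.8,0.8])

```text
t: 8.15
eef_pos: [0.6633, -0.1339, 0.0603]
tool_rot: [0.529, 0.473, 0.525, -0.47]
contact_force: [1.3, -0.1, -0.4]
gripper_width: 0.802
```

Emit:
drive_tool(slide=[[0,0,10],[0,0,25],[0,0,50],[0,0,80],[0,0,110],[0,0,140],[0,0,160],[0,0,170],[0,0,170],[0,0,170]], turn=[[0,0,0],[0,0,0],[0,0,0],[0,0,0],[0,0,0],[0,0,0],[0,0,0],[0,0,0],[0,0,0],[0,0,0]], gripper=[0.8,0.8,0.8,0.8,0.8,0.8,0.8,0.8,0.8,0.8])

```text
t: 9.15
eef_pos: [0.6628, -0.134, 0.2297]
tool_rot: [0.528, 0.473, 0.525, -0.47]
contact_force: [0.0, 0.5, -0.6]
gripper_width: 0.805
```

```bash
python3 - <<'E'
from h import *
import cv2
S=cam("side");o=bot.get_obs();print(o["t"],o["eef_pos"],o["contact_force"],o["gripper_width"])
cv2.imwrite("pics/end.png",cv2.resize(S["color"][20:,160:,::-1],None,fx=1.6,fy=1.6,interpolation=cv2.INTER_CUBIC))
E
```

```text
9.2 [ 0.66253032 -0.13389154  0.22905145] [-0.61274043  0.23046512 -0.19176502] 0.8029835792702383
```

View pics/end.png

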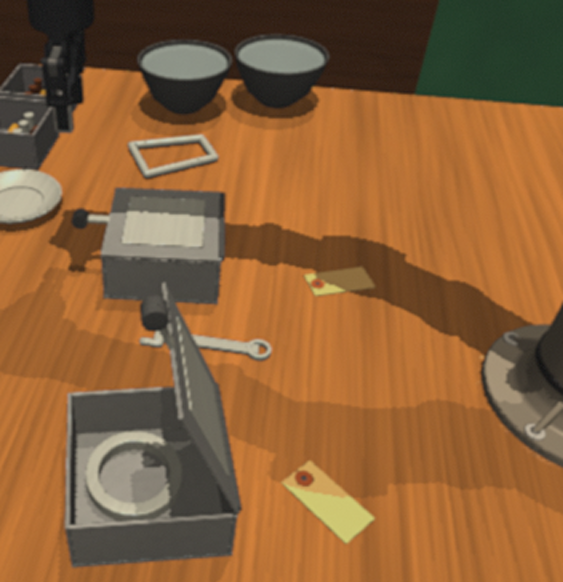

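The lid is flat on the spring box, its grip is free at side pixel (210, 156), and the gripper is well clear above. The ring grip is at (256, 215), where it started.

```bash
python3 - <<'E'
from h import *
S=cam("side");print(plane(S,210,156.3,.078))
print(bot.hand_in())
E
```

```text
[ 0.66169963 -0.13589451  0.078     ]
the job is handed in; nothing more can be done
None
```

The lid of the coil-spring box is shut and let go, and the job is handed in. I gripped the lid's grip on its flat ends, lowered it along its arc at about 0.5 rad/s, and slowed down for the last few millimetres. Then I let go and moved straight up, about 170 mm clear.

- **Shut:** the lid met its stop with about 12 N, the grip about 79 mm up against the 78 mm expected when shut. After release, the side camera ray cut at 78 mm height put the grip at (0.662, -0.136), within 2 mm of where I let go. That is about 4 mm from the (0.658, -0.139) I first estimated for the shut grip.
- **Other lid:** in the side picture the ring box grip is within about a pixel of where it started, near (256, 215). I did not check it again in the top view.
- **Clear of contact:** the tool force was about zero at the end.
- **Disagreement:** the lid pushed outward on the tool with about 7 N partway down, and the tool sat 3 to 4 mm farther out than planned. My hinge estimate was therefore a few millimetres off; I planned the later moves from the measured pose.

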